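# Lay a brittle tube in the free curing cradle and switch on its lamp

### The arm

A 6-joint arm with a two-finger parallel gripper is mounted at the origin on a cart in front of the work surface, level with it; the furniture and walls round the work are solid. World frame = base frame: x ahead of the robot, y to its left, z up, the work surface at z = 0. Lengths are in mm, angles in rad, forces in N, time in s.
With the tool pointing down it reaches from about 275 to 750 mm from the base axis. Payload 10.2 kg.
Tool frame: the origin (TCP) lies at the centre of the arm's flange, where the gripper is bolted on; the fingertips stand 173 mm ahead of it and the grasp point (between the pads) lies 155 mm ahead of it; z points along the fingers, y is the line along which they close (so a half turn about z gives the same grasp; the last joint's range is limited). The gripper opens to 85 mm and grips with 20 to 120 N. Pads are 22 mm wide; open, the fingers measure 114 mm over their backs; the gripper's body (76 mm by 85 mm) begins 54 mm behind the grasp point. The pads swing forward as they close: fully open they stand 13 mm farther back than shut.
Start: joints at [0.891, 0.313, 1.498, -0, 1.331, -0.223], TCP at [231.58, 471.172, 404.694] pointing down, gripper open.
Joint ranges: [-2.94, 2.94], [-0.97, 2.17], [0.19, 2.56], [-1.23, 4.37], [0.02, 3.11], [-2.88, 2.88]. Speed limits (rad/s): [2.39, 2.39, 3.01, 3.14, 3.14, 3.14].

### API

Orientations are given as a unit quaternion [w, x, y, z].
In Python, from rig import ctrl gives the robot as it stands.
- The arm moves only by the tool move_tool, called after "Emit:" by a JSON object that holds its "name" and its "arguments", one argument or row to a line. Schema: {"type":"object","properties":{"increments":{"type":"array","items":{"type":"object","properties":{"tx":{"type":"number"},"ty":{"type":"number"},"tz":{"type":"number"},"drx":{"type":"number"},"dry":{"type":"number"},"drz":{"type":"number"}},"additionalProperties":false},"minItems":1,"maxItems":8},"finger_gap":{"type":"number"},"force":{"type":"number"},"only":{"type":"string"},"quiet":{"type":"boolean"},"lines":{"type":"string"}},"required":["increments"],"additionalProperties":false}. increments is a list of rows, 1 to 8 of them, each an object with the fields tx, ty, tz (the shift in parts of the range, where 1.0 means 750 mm), drx, dry, drz (a rotation vector in a scale on which 1.0 is pi rad); a field left out counts as zero; each row is the pose to reach, as a shift and turn from the pose commanded when the call began, along the tool's axes at that moment; what a row does not reach only later rows make up. A row lasts 1/10 s, in which the tool goes at most 50 mm and 0.15 rad, less where a joint would pass 70% of its speed; a pose out of reach is approached as far as the arm can. finger_gap is the opening from 0.0 (shut) to 1.0 (fully open), set as the call begins (left out keeps the last). The fingers move at their own pace and stop on an object; force is the grip in N (left out, the last holds). Time passes only in rows, so rows that do not move let the fingers close. The tool returns the time, the measured TCP pose, the force, the opening and the grip force at its end. only (a regular expression) keeps the lines of the reply that match it, lines (a string "A,B") keeps lines A to B, and quiet returns only ok. Input that does not fit is refused with a message, and nothing moves.
- ctrl.sense(): the state, without advancing time (a new reading comes with each control period).
- ctrl.capture(name): name is "scene" or "top"; returns the picture (400x640x3 uint8, red, green, blue); there is no depth.
- ctrl.calibration(name): a dict with "fx", "fy", "cx", "cy" (pixels), "distortion" ([k1, k2, p1, p2, k3] as OpenCV has them; the pictures are not rectified), "position" and "attitude" of the camera in the world. Camera axes: x right, y down, z forward; pixel columns grow to the right and rows downward; lengths in mm; the calibration is good to about 2 mm. A picture is of the moment at which its call begins. calibration takes no time and is no camera call.
- ctrl.finish_job(): hands the job in; it is judged then, once.
The state is a dict: "time_s": time; "joints": joint angles; "dq": joint speeds; "tau": joint torques, N m; "eef_pos": TCP position; "ee_rot": TCP orientation; "force": force on the tool from outside, world axes, zero at the start; "wrist_torque": the same for the moment, N m; "grip_width": opening from 0.0 (shut) to 1.0 (fully open); "grip_force": force on a finger pad.
Only numpy, scipy, OpenCV 4.12 (cv2) and the standard library are available. Lean on these libraries where they do the work, as an engineer would, in place of code of your own. Each camera call takes 0.05 s, during which the arm holds its last target. There are 200 camera calls.

### The job

Pick up the brittle clear tube with the orange end bands from the green cutting mat, gripping it gently (it cracks if squeezed with more than about 12 newtons or pressed down hard), and lay it down without dropping it, centred in the empty yellow cradle of the curing station. Once it lies there and you have let go, flip the yellow toggle fully on, away from the robot. Leave the other three toggles, the two tubes already curing, the glue bottle and the wood block as they are.

Things in the scene. Friction and masses are not known exactly. Their poses are not given: they have to be found in the camera images.
- tube: clear acrylic tube with an orange tape band round each end, to be moved. Box-like contact 20 x 20 mm in section, 110 mm long along its y axis; origin at the middle of its underside; wall is thin and brittle. About 40 g. Lies on the cutting mat at any yaw
- tube_in_red: clear tube without bands already lying in the red cradle, same size (20 x 20 x 110 mm, long along its y, origin at the middle of its underside), loose; leave it alone
- tube_in_blue: clear tube without bands already lying in the blue cradle, same size and frame; loose; leave it alone
- station: fixed curing station; plate 225 (x) x 190 (y) mm, top 12 mm above the bench; origin on the bench, 8 mm to -x of the plate's centre; +x away from the robot. Toggle hinges in a row along y at x = -72 mm, 30 mm apart; cradles at x = +42 mm, 58 mm apart in y; lamp bar 34 mm high at x = 104 to 118 mm. The colour order of cradles and of toggles varies independently
- cradle_yellow: empty yellow cradle, fixed; slot along its x (as the station's); foot 106 x 34 x 5 mm, origin under its middle, 12 mm above the bench. Saddles 8 mm long at x = -48 and +48 mm: floor 18 mm over the origin, cheeks 28 mm apart up to 26 mm, flared to 32 mm. Between saddles only the foot: fingers fit there. Neighbour tubes begin 48 mm from the centre line: open the fingers part way
- cradle_red: red cradle, same shape, holds a tube
- cradle_blue: blue cradle, same shape, holds a tube
- toggle_yellow (a joint): lever of the yellow toggle: 0 rad = off (leans to the station's -x side, toward the robot), 1.0 = on (leans to +x), hard stops at both; starts off, to be flipped on. Hinged about the station's y, 34 mm above the bench; stays where it is left by friction (about 1 N at the tip moves it)
- toggle_red (a joint): lever of the red toggle: 0 rad = off (leans to the station's -x side, toward the robot), 1.0 = on (leans to +x), hard stops at both; starts on, leave on. Hinged about the station's y, 34 mm above the bench; stays where it is left by friction (about 1 N at the tip moves it)
- toggle_blue (a joint): lever of the blue toggle: 0 rad = off (leans to the station's -x side, toward the robot), 1.0 = on (leans to +x), hard stops at both; starts on, leave on. Hinged about the station's y, 34 mm above the bench; stays where it is left by friction (about 1 N at the tip moves it)
- toggle_white (a joint): lever of the white (spare) toggle: 0 rad = off (leans to the station's -x side, toward the robot), 1.0 = on (leans to +x), hard stops at both; starts off, leave off. Hinged about the station's y, 34 mm above the bench; stays where it is left by friction (about 1 N at the tip moves it)
- toggle_yellow_tip (a point): top end of the yellow lever, 36 mm from its hinge, with a coloured round cap 11 mm in diameter. 17 mm to the station's -x side of the hinge at 0 rad, 17 mm to its +x side at 1.0; about 66 mm above the bench at both. The grey housings under the levers are 50 (x) x 27 (y) mm, tops 34 mm above the bench
- toggle_red_tip (a point): top end of the red lever, 36 mm from its hinge, with a coloured round cap 11 mm in diameter. 17 mm to the station's -x side of the hinge at 0 rad, 17 mm to its +x side at 1.0; about 66 mm above the bench at both. The grey housings under the levers are 50 (x) x 27 (y) mm, tops 34 mm above the bench
- toggle_blue_tip (a point): top end of the blue lever, 36 mm from its hinge, with a coloured round cap 11 mm in diameter. 17 mm to the station's -x side of the hinge at 0 rad, 17 mm to its +x side at 1.0; about 66 mm above the bench at both. The grey housings under the levers are 50 (x) x 27 (y) mm, tops 34 mm above the bench
- toggle_white_tip (a point): top end of the white lever, 36 mm from its hinge, with a coloured round cap 11 mm in diameter. 17 mm to the station's -x side of the hinge at 0 rad, 17 mm to its +x side at 1.0; about 66 mm above the bench at both. The grey housings under the levers are 50 (x) x 27 (y) mm, tops 34 mm above the bench
- mat: fixed dark green cutting mat 260 x 260 x 3 mm with pale grid lines, origin at the centre of its underside; the tube, the bottle and the block stand on it
- glue_bottle: white squeeze glue bottle with orange nozzle, 163 mm tall, loose and easily tipped: body 37 (its x) x 64 (its y) mm up to 116 mm high, a nozzle about 25 mm wide above; origin at the middle of its underside. Stands beside one end of the tube; the gripper's body must clear it
- wood_block: loose wood offcut 40 (its x) x 60 (its y) x 40 mm high, origin at the middle of its underside; lies beside the other end of the tube, on its other side

How it is judged:
By the outcome, as a careful person would: the job done as asked, in the order asked, and still so for the second after the job is handed in, with the robot touching nothing.
It also fails if it takes over 48 s, if anything falls off the work surface, if the arm or the gripper's body presses on something with over 40 N, if the wrist force passes 120 N, or if a joint passes its speed limit or range.

## Working session

There is one attempt and no reset: what is moved stays moved. The work goes in short steps, Python scripts to look and compute and a tool call to move; the robot and the scene stay as the last step left them, time stands still between calls to the robot, and variables do not carry over. Pictures are saved under pics/ and viewed, at most 12 in all, crops included, and the job is handed in when it is done.

```bash
ls; mkdir -p pics; python3 - <<'E'
from rig import ctrl
import cv2
for n in("scene","top"):
    im=ctrl.capture(n); cv2.imwrite(f"pics/{n}0.png",im[:,:,::-1]); print(ctrl.calibration(n))
print(ctrl.sense())
E
```

```text
pics
rig.py
{'fx': 387.2578967928968, 'fy': 387.2578967928968, 'cx': 321.153509653068, 'cy': 205.6993785725475, 'distortion': array([-0.08818886,  0.        ,  0.        ,  0.        ,  0.        ]), 'position': array([-150.6863905 , -481.1373731 ,  706.35265817]), 'attitude': array([-0.37985364,  0.801904  , -0.41512608,  0.20082708])}
{'fx': 439.25749583580347, 'fy': 439.25749583580347, 'cx': 316.535937109254, 'cy': 200.50738582340287, 'distortion': array([-0.0970041,  0.       ,  0.       ,  0.       ,  0.       ]), 'position': array([ 357.2528518 ,  -32.06798622, 1011.53036286]), 'attitude': array([ 0.06498307, -0.70060093,  0.70741978, -0.06702826])}
{'time_s': 0.1, 'joints': array([ 8.90605906e-01,  3.13378545e-01,  1.49839228e+00, -2.17211346e-05,
        1.33100463e+00, -2.23394352e-01]), 'dq': array([ 0.00047076, -0.00303992, -0.00352918, -0.00024631, -0.00057587,
       -0.00042663]), 'tau': array([ 3.56729652e-03, -4.12894499e+01, -2.60139298e+01, -2.56218266e-05,
        3.00120810e-03,  2.08561181e-05]), 'eef_pos': array([231.54606639, 471.13228685, 404.1883819 ]), 'ee_rot': array([-2.48704118e-04,  2.26414894e-01,  9.74030773e-01, -5.36670464e-04]), 'force': array([-0.52872925,  0.72953585, -0.00985946]), 'wrist_torque': array([-0.04102066, -0.01250924, -0.01949443]), 'grip_force': 0.0, 'grip_width': 1.0014073370230783}
```

View pics/top0.png

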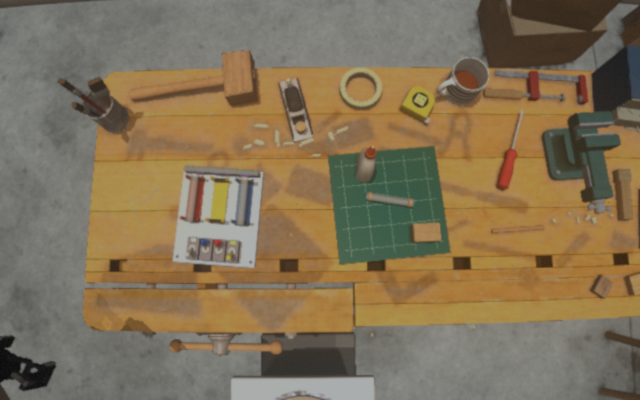

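View pics/scene0.png

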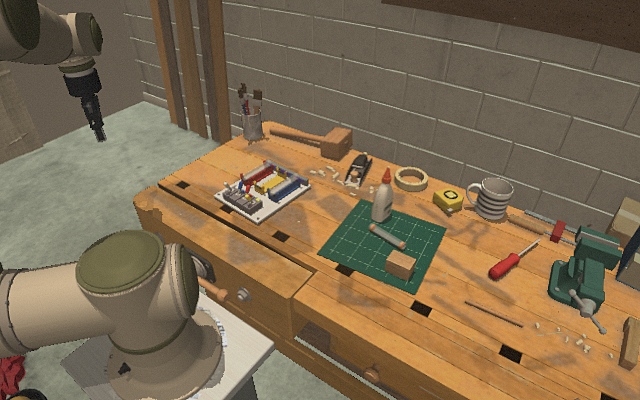

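The top view shows the station at about (220,215), with the cradles red, yellow, blue from left to right. The levers are white, blue, red, yellow. The mat is at (390,205) and the tube at (390,199). The bottle is at (367,165), near the tube's left end, and the block is at (426,232), near its right end. Next I'll measure.

```bash
cat > h.py <<'E'
import cv2,numpy as np
from scipy.spatial.transform import Rotation as R
from rig import ctrl
def ray(n,uv):
    c=ctrl.calibration(n);K=np.array([[c['fx'],0,c['cx']],[0,c['fy'],c['cy']],[0,0,1]])
    p=cv2.undistortPoints(np.array(uv,float).reshape(-1,1,2),K,c['distortion']).reshape(-1,2)
    q=c['attitude'];d=R.from_quat(np.r_[q[1:],q[0]]).apply(np.c_[p,np.ones(len(p))])
    return c['position'],d
def onz(n,uv,z):
    o,d=ray(n,uv);return o+d*((z-o[2])/d[:,2])[:,None]
def tri(uvt,uvs):
    (a,d),(b,e)=ray('top',[uvt]),ray('scene',[uvs]);d,e=d[0]/np.linalg.norm(d[0]),e[0]/np.linalg.norm(e[0])
    s=np.linalg.lstsq(np.c_[d,-e],b-a,rcond=None)[0];p,q=a+s[0]*d,b+s[1]*e
    return (p+q)/2,np.linalg.norm(p-q)
def blobs(im,lo,hi,box,amin=4):
    h=cv2.cvtColor(im,cv2.COLOR_RGB2HSV);m=cv2.inRange(h,lo,hi);z=np.zeros_like(m);x0,y0,x1,y1=box;z[y0:y1,x0:x1]=m[y0:y1,x0:x1]
    n,l,s,c=cv2.connectedComponentsWithStats(z)
    return [(c[i].round(1),s[i]) for i in range(1,n) if s[i][4]>=amin],z
E
python3 - <<'E'
from h import *
t=cv2.imread('pics/top0.png')[:,:,::-1].copy();s=cv2.imread('pics/scene0.png')[:,:,::-1].copy()
print('T or',blobs(t,(5,90,90),(20,255,255),(355,180,425,215))[0])
print('S or',blobs(s,(5,90,90),(20,255,255),(360,215,415,255))[0])
print('T yel',blobs(t,(22,130,90),(34,255,255),(175,165,265,268))[0])
print('S yel',blobs(s,(22,130,90),(34,255,255),(210,160,312,225))[0])
print('T white plate',blobs(t,(0,0,150),(179,50,255),(165,160,275,275),50)[0])
print('T mat',blobs(t,(65,60,30),(90,255,255),(320,140,460,270),500)[0])
a=cv2.resize(t[160:272,165:275],None,fx=5,fy=5,interpolation=cv2.INTER_CUBIC)
cv2.imwrite('pics/c1.png',a[:,:,::-1])
b=cv2.resize(t[140:250,330:455],None,fx=5,fy=5,interpolation=cv2.INTER_CUBIC)
cv2.imwrite('pics/c2.png',b[:,:,::-1])
E
```

```text
T or [(array([369.6, 196. ]), array([368, 192,   4,   9,  25], dtype=int32)), (array([409.8, 202.3]), array([408, 198,   4,   9,  28], dtype=int32))]
S or [(array([412.4, 215.3]), array([410, 215,   5,   2,   7], dtype=int32)), (array([372.2, 226.9]), array([369, 224,   7,   7,  31], dtype=int32)), (array([401.3, 244.6]), array([398, 241,   7,   8,  33], dtype=int32)), (array([395.9, 252.7]), array([390, 250,  15,   5,  45], dtype=int32))]
T yel [(array([219.3, 200.5]), array([211, 182,  17,  39, 485], dtype=int32)), (array([232.7, 242.4]), array([231, 242,   4,   2,   7], dtype=int32)), (array([228.5, 256.4]), array([227, 254,   4,   5,  16], dtype=int32))]
S yel [(array([272.5, 182.3]), array([264, 175,  20,  16, 131], dtype=int32)), (array([261. , 185.8]), array([260, 185,   3,   3,   5], dtype=int32)), (array([246.6, 195.7]), array([245, 194,   5,   4,  10], dtype=int32)), (array([257.4, 199.3]), array([256, 198,   4,   3,   7], dtype=int32))]
T white plate [(array([218. , 222.9]), array([ 173,  171,   90,   97, 3565], dtype=int32))]
T mat [(array([383.4, 209.3]), array([ 332,  150,  111,  112, 7771], dtype=int32))]
```

View pics/c1.png

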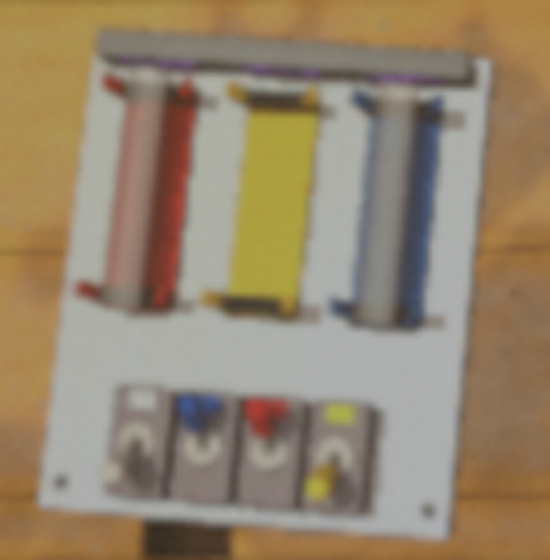

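View pics/c2.png

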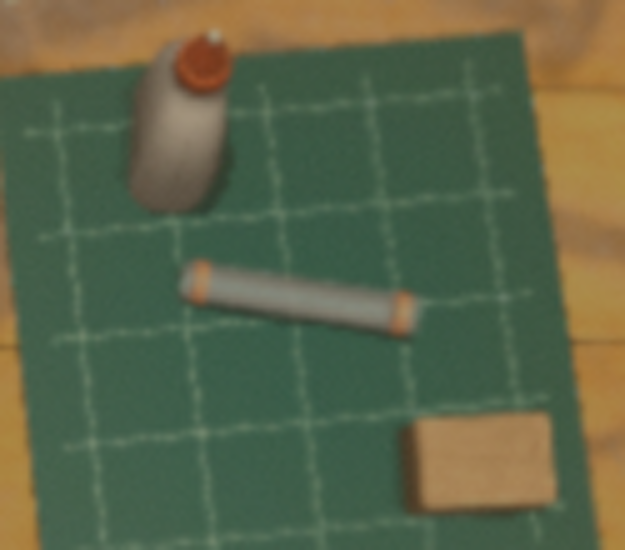

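```bash
python3 - <<'E'
from h import *
np.set_printoptions(precision=1,suppress=True)
c1=lambda *p:(np.array(p,float)+.5)/5-.5+[165,160]
c2=lambda *p:(np.array(p,float)+.5)/5-.5+[330,140]
b=onz('top',[[369.6,196.0],[409.8,202.3]],20);print('bands z20',b,np.linalg.norm(b[0]-b[1]))
print('tri bands',tri((369.6,196),(372.2,226.9)),tri((409.8,202.3),(401.3,244.6)))
e=onz('top',c2([182,282],[418,317]),18);print('tube ends',e,e.mean(0),np.linalg.norm(e[0]-e[1]))
p=onz('top',c1([490,62],[447,535],[40,507]),12);print('plate TR BR BL',p,np.linalg.norm(p[0]-p[1]),np.linalg.norm(p[1]-p[2]))
ax=(p[0]-p[1]);yaw=np.arctan2(ax[1],ax[0]);ay=p[2]-p[1];print('yaw',yaw,np.arctan2(-ay[0],ay[1]))
pc=(p[0]+p[2])/2;u=np.array([np.cos(yaw),np.sin(yaw),0]);v=np.array([-u[1],u[0],0]);print('centre',pc,'origin',pc-8*u,'slot',pc-8*u+42*u)
f=onz('top',c1([249,105],[318,110],[297,303],[230,298]),17);print('foot',f.mean(0),np.linalg.norm(f[0]-f[1]),np.linalg.norm(f[0]-f[3]),f[0]-f[3])
k=onz('top',c1([237,92],[315,95],[209,299],[289,304]),38);print('cheeks',k,k.mean(0),k[:2].mean(0)-k[2:].mean(0))
t,g=tri((228.5,256.4),(246.6,195.7));print('tip',t,g,onz('top',[[228.5,256.4]],62))
bb=c2([150,205],[195,210]);print('bottle base front',onz('top',bb,3),'nozzle',onz('top',c2([205,62]),150))
print('block',onz('top',c2([417,420],[550,413],[555,503],[420,510]),43))
print('bluecap/redcap',onz('top',c1([195,410],[262,418]),66))
E
```

```text
bands z20 [[ 554.2 -158.3   20. ]
 [ 538.6 -251.    20. ]] 93.95127969787544
tri bands (array([ 554.8, -158.4,   14.6]), np.float64(1.5772193361785796)) (array([ 539.2, -251.6,   14.6]), np.float64(1.315330243471832))
tube ends [[ 554.7 -150.2   18. ]
 [ 537.2 -259.3   18. ]] [ 545.9 -204.8   18. ] 110.41044826266297
plate TR BR BL [[615.7  90.1  12. ]
 [395.6 106.9  12. ]
 [408.9 294.1  12. ]] 220.6761038183114 187.67942994281066
yaw -0.07645997775950193 -0.07056445063272941
centre [512.3 192.1  12. ] origin [504.3 192.7  12. ] slot [546.2 189.5  12. ]
foot [548.1 189.2  17. ] 32.69169316682266 91.18302464975478 [91.  -5.8  0. ]
cheeks [[596.1 203.1  38. ]
 [594.3 167.   38. ]
 [500.5 212.5  38. ]
 [497.9 176.1  38. ]] [547.2 189.6  38. ] [96.  -9.2  0. ]
tip [414.6 155.7  66.4] 2.7881481625499296 [[415.9 155.6  62. ]]
bottle base front [[ 594.9 -138.1    3. ]
 [ 592.3 -159.3    3. ]] nozzle [[ 620.1 -146.9  150. ]]
block [[ 485.9 -250.8   43. ]
 [ 488.3 -311.2   43. ]
 [ 447.9 -311.1   43. ]
 [ 445.6 -250.2   43. ]]
bluecap/redcap [[447.8 209.9  66. ]
 [444.2 180.5  66. ]]
```

The measurements agree with the given sizes:

| Item | Measured |
|---|---|
| Tube centre | (546, -205), 110 mm long, closing yaw -0.16 |
| Cradle centre | (547, 189.5), yaw about -0.08 |
| Yellow tip | (415, 155.6, 66) |

I'll grasp 8 mm toward the block end so the gripper body stays clear of the bottle.

```bash
cat >> h.py <<'E'
def to(x,y,z,psi):
    """row to move tool to world xyz with closing-line yaw psi, pointing down"""
    s=ctrl.sense();q=s['ee_rot'];r=R.from_quat(np.r_[q[1:],q[0]])
    g=R.from_matrix(np.array([[-np.sin(psi),np.cos(psi),0],[np.cos(psi),np.sin(psi),0],[0,0,-1]]).T.T)
    g=R.from_matrix(np.column_stack([[-np.sin(psi),np.cos(psi),0],[np.cos(psi),np.sin(psi),0],[0,0,-1]]))
    print(s['time_s'],'row',r.inv().apply(np.array([x,y,z])-s['eef_pos']).round(1),(r.inv()*g).as_rotvec().round(3))
E
sed -i '/\.T\.T)/d' h.py
python3 -c "
from h import *
to(545,-212.7,404,-.16)"
```

```text
0.1 row [-582.9 -475.5    0.6] [-1.000e-03  1.000e-03  1.274e+00]
```

Careful with the scale: shifts go in shares of 750 mm and turns go in shares of pi rad. That gives: -583 mm / 750 = -0.7773, -475 mm / 750 = -0.6333, 1.274 rad / 3.1416 = 0.4055.

Emit:
{"name": "move_tool", "arguments": {
  "increments": [
    {"tx":-0.7773, "ty":-0.6333, "drz":0.4055},
    {"tx":-0.7773, "ty":-0.6333, "drz":0.4055},
    {"tx":-0.7773, "ty":-0.6333, "drz":0.4055},
    {"tx":-0.7773, "ty":-0.6333, "drz":0.4055},
    {"tx":-0.7773, "ty":-0.6333, "drz":0.4055},
    {"tx":-0.7773, "ty":-0.6333, "drz":0.4055},
    {"tx":-0.7773, "ty":-0.6333, "drz":0.4055},
    {"tx":-0.7773, "ty":-0.6333, "drz":0.4055}
  ],
  "finger_gap": 0.6
}}

```text
time_s: 0.9
eef_pos: [398.7, 105.7, 404.7]
ee_rot: [0.0, 0.739, 0.674, 0.0]
force: [0.9, 1.0, -0.4]
grip_width: 0.605
grip_force: 0.0
```

```bash
python3 -c "
from h import *
to(545,-212.7,404,-.16)"
```

```text
0.9 row [-303.5  175.     0.7] [ 0.    -0.     0.068]
```

In the tool's units: -303 mm / 750 = -0.404, 175 mm / 750 = 0.2333, 0.07 rad / 3.1416 = 0.0223.

Emit:
{"name": "move_tool", "arguments": {
  "increments": [
    {"tx":-0.404, "ty":0.2333, "drz":0.0223},
    {"tx":-0.404, "ty":0.2333, "drz":0.0223},
    {"tx":-0.404, "ty":0.2333, "drz":0.0223},
    {"tx":-0.404, "ty":0.2333, "drz":0.0223},
    {"tx":-0.404, "ty":0.2333, "drz":0.0223},
    {"tx":-0.404, "ty":0.2333, "drz":0.0223},
    {"tx":-0.404, "ty":0.2333, "drz":0.0223},
    {"tx":-0.404, "ty":0.2333, "drz":0.0223}
  ]
}}

```text
time_s: 1.7
eef_pos: [547.7, -214.0, 402.7]
ee_rot: [-0.001, 0.761, 0.648, -0.001]
force: [0.0, 1.3, -0.6]
grip_width: 0.596
grip_force: 0.0
```

```bash
python3 -c "
from h import *
to(545,-212.7,178,-.16)"
```

```text
1.7 row [  0.9  -2.5 224.7] [-0.002  0.    -0.   ]
```

In the tool's units: 160 mm / 750 = 0.2133, 140 mm / 750 = 0.1867.

Emit:
{"name": "move_tool", "arguments": {
  "increments": [
    {"tx":0.0013, "ty":-0.0033, "tz":0.0667},
    {"tx":0.0013, "ty":-0.0033, "tz":0.1333},
    {"tx":0.0013, "ty":-0.0033, "tz":0.1867},
    {"tx":0.0013, "ty":-0.0033, "tz":0.2133},
    {"tx":0.0013, "ty":-0.0033, "tz":0.2133}
  ]
}}

```text
time_s: 2.2
eef_pos: [543.8, -207.2, 241.7]
ee_rot: [-0.003, 0.76, 0.65, -0.001]
force: [0.1, 1.6, 0.4]
grip_width: 0.602
grip_force: 0.0
```

```bash
python3 - <<'E'
from h import *
for n,b in(('top',(330,140,455,250)),('scene',(330,130,455,300))):
    im=ctrl.capture(n);x0,y0,x1,y1=b;cv2.imwrite(f'pics/h_{n}.png',cv2.resize(im[y0:y1,x0:x1,::-1],None,fx=3,fy=3,interpolation=cv2.INTER_CUBIC))
a=cv2.imread('pics/h_top.png');b=cv2.imread('pics/h_scene.png');h=b.shape[0]
cv2.imwrite('pics/h.png',np.hstack([cv2.copyMakeBorder(a,0,h-a.shape[0],0,0,0),b]))
to(545,-212.7,178,-.16)
E
```

```text
2.3 row [-4.8  1.1 67.5] [0.001 0.    0.004]
```

View pics/h.png

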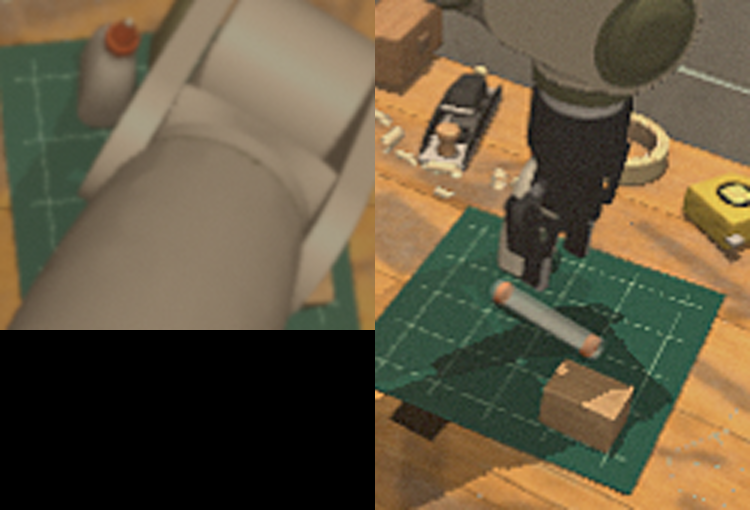

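The hover view shows the gripper above the tube and the bottle upright and clear in the top view, at (105,70) in the crop. I'll correct sideways first, then go down.

In the tool's units: 55 mm / 750 = 0.0733, 45 mm / 750 = 0.06.

Emit:
{"name": "move_tool", "arguments": {
  "increments": [
    {"tx":-0.0067, "ty":0.0013, "tz":0.0133},
    {"tx":-0.0067, "ty":0.0013, "tz":0.04},
    {"tx":-0.0067, "ty":0.0013, "tz":0.06},
    {"tx":-0.0067, "ty":0.0013, "tz":0.0733},
    {"tx":-0.0067, "ty":0.0013, "tz":0.0733}
  ]
}}

```text
time_s: 2.8
eef_pos: [544.5, -212.9, 188.6]
ee_rot: [-0.001, 0.76, 0.65, -0.0]
force: [-0.5, 0.3, 0.2]
grip_width: 0.599
grip_force: 0.0
```

```bash
python3 -c "
from h import *
to(545,-212.7,178,-.16)"
```

```text
2.8 row [ 0.3  0.5 10.6] [-0.002 -0.001  0.004]
```

In the tool's units: 10 mm / 750 = 0.0133, 5 mm / 750 = 0.0067.

Emit:
{"name": "move_tool", "arguments": {
  "increments": [
    {"ty":0.0007, "tz":0.0067},
    {"ty":0.0007, "tz":0.0133},
    {"ty":0.0007, "tz":0.0133},
    {"ty":0.0007, "tz":0.0133}
  ],
  "finger_gap": 0.3,
  "force": 20
}}

```text
time_s: 3.2
eef_pos: [545.2, -213.1, 179.9]
ee_rot: [0.0, 0.76, 0.65, 0.0]
force: [0.0, 0.3, 0.3]
grip_width: 0.306
grip_force: 0.0
```

Emit:
{"name": "move_tool", "arguments": {
  "increments": [
    {},
    {},
    {}
  ],
  "finger_gap": 0.25,
  "force": 20
}}

```text
time_s: 3.5
eef_pos: [545.3, -213.1, 179.9]
ee_rot: [0.0, 0.76, 0.65, 0.0]
force: [1.2, -0.2, 0.8]
grip_width: 0.25
grip_force: 0.3
```

Emit:
{"name": "move_tool", "arguments": {
  "increments": [
    {},
    {}
  ],
  "finger_gap": 0.235,
  "force": 8
}}

```text
time_s: 3.7
eef_pos: [545.3, -213.1, 180.0]
ee_rot: [0.0, 0.76, 0.65, 0.0]
force: [-0.4, -0.5, 1.9]
grip_width: 0.238
grip_force: 7.9
```

Emit:
{"name": "move_tool", "arguments": {
  "increments": [
    {},
    {},
    {}
  ]
}}

```text
time_s: 4.0
eef_pos: [545.3, -213.1, 180.0]
ee_rot: [0.0, 0.76, 0.65, 0.0]
force: [0.4, 0.0, 4.2]
grip_width: 0.236
grip_force: 8.1
```

```bash
python3 -c "
from h import *
to(545,-212.7,178,-.16)"
```

```text
4.0 row [ 0.4 -0.3  2. ] [0.001 0.    0.004]
```

The tube is held at 8 N, so I'll lift.

In the tool's units: -70 mm / 750 = -0.0933, -60 mm / 750 = -0.08.

Emit:
{"name": "move_tool", "arguments": {
  "increments": [
    {"tz":-0.0027},
    {"tz":-0.0107},
    {"tz":-0.0267},
    {"tz":-0.0533},
    {"tz":-0.08},
    {"tz":-0.0933},
    {"tz":-0.0933}
  ]
}}

```text
time_s: 4.7
eef_pos: [545.3, -213.2, 251.4]
ee_rot: [0.001, 0.76, 0.65, 0.0]
force: [0.6, 0.4, -0.3]
grip_width: 0.238
grip_force: 7.7
```

```bash
python3 - <<'E'
from h import *
im=ctrl.capture('scene');cv2.imwrite('pics/lift.png',cv2.resize(im[130:300,330:455,::-1],None,fx=3,fy=3,interpolation=cv2.INTER_CUBIC))
to(545,-212.7,330,-.16)
E
```

```text
4.75 row [  0.3  -0.1 -80. ] [0.001 0.    0.004]
```

View pics/lift.png

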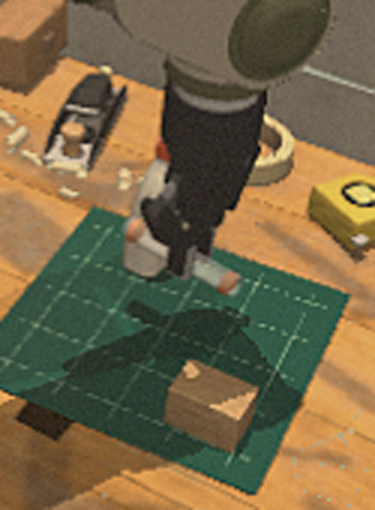

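The tube is lifted and level, with its bands at crop (135,230) and (228,283). The bottle is upright. Next I'll raise it above bottle height and carry it over.

In the tool's units: -125 mm / 750 = -0.1667, -115 mm / 750 = -0.1533.

Emit:
{"name": "move_tool", "arguments": {
  "increments": [
    {"tz":-0.0267},
    {"tz":-0.0667},
    {"tz":-0.1133},
    {"tz":-0.1533},
    {"tz":-0.1667},
    {"tz":-0.1667}
  ]
}}

```text
time_s: 5.35
eef_pos: [545.2, -213.1, 374.6]
ee_rot: [0.0, 0.76, 0.65, 0.0]
force: [0.9, 0.1, -1.4]
grip_width: 0.239
grip_force: 7.7
```

```bash
python3 - <<'E'
from h import *
to(450,0,376,.68)
to(555.2,188.7,376,1.491)
E
```

```text
5.35 row [ 195.7 -127.2   -1.5] [ 0.     0.001 -0.836]
5.35 row [398.5 -52.5  -1.5] [ 0.000e+00  1.000e-03 -1.647e+00]
```

In the tool's units: 230 mm / 750 = 0.3067, 215 mm / 750 = 0.2867, -0.92 rad / 3.1416 = -0.2928.

Emit:
{"name": "move_tool", "arguments": {
  "increments": [
    {"tx":0.02, "ty":-0.0027, "drz":-0.0191},
    {"tx":0.06, "ty":-0.008, "drz":-0.0573},
    {"tx":0.1067, "ty":-0.0147, "drz":-0.1019},
    {"tx":0.1533, "ty":-0.02, "drz":-0.1464},
    {"tx":0.2, "ty":-0.0267, "drz":-0.191},
    {"tx":0.2467, "ty":-0.032, "drz":-0.2355},
    {"tx":0.2867, "ty":-0.0373, "drz":-0.2737},
    {"tx":0.3067, "ty":-0.04, "drz":-0.2928}
  ]
}}

```text
time_s: 6.15
eef_pos: [551.0, 21.1, 372.1]
ee_rot: [-0.002, 0.39, 0.921, -0.0]
force: [0.9, 0.2, 0.1]
grip_width: 0.235
grip_force: 7.7
```

```bash
python3 - <<'E'
from h import *
to(555.2,188.7,376,1.491)
E
```

```text
6.15 row [117.4 119.8  -3.7] [-0.001 -0.004 -0.721]
```

In the tool's units: 119 mm / 750 = 0.1587, 117 mm / 750 = 0.156, -0.72 rad / 3.1416 = -0.2292.

Emit:
{"name": "move_tool", "arguments": {
  "increments": [
    {"tx":0.0267, "ty":0.0267, "drz":-0.0414},
    {"tx":0.0533, "ty":0.0547, "drz":-0.0859},
    {"tx":0.0867, "ty":0.088, "drz":-0.1305},
    {"tx":0.12, "ty":0.1227, "drz":-0.1751},
    {"tx":0.1467, "ty":0.1493, "tz":-0.004, "drz":-0.2133},
    {"tx":0.156, "ty":0.1587, "tz":-0.004, "drz":-0.2292},
    {"tx":0.156, "ty":0.1587, "tz":-0.004, "drz":-0.2292},
    {"tx":0.156, "ty":0.1587, "tz":-0.004, "drz":-0.2292}
  ]
}}

```text
time_s: 6.95
eef_pos: [556.3, 185.2, 375.9]
ee_rot: [-0.001, 0.044, 0.999, -0.0]
force: [-0.2, 0.5, -0.7]
grip_width: 0.237
grip_force: 7.7
```

```bash
python3 - <<'E'
from h import *
to(555.2,188.7,280,1.491)
E
```

```text
6.95 row [ 1.1  3.4 95.9] [-0.001 -0.003 -0.009]
```

In the tool's units: 128 mm / 750 = 0.1707, 115 mm / 750 = 0.1533, -0.009 rad / 3.1416 = -0.0029.

Emit:
{"name": "move_tool", "arguments": {
  "increments": [
    {"tx":0.0013, "ty":0.0045, "tz":0.02, "drz":-0.0029},
    {"tx":0.0013, "ty":0.0045, "tz":0.06, "drz":-0.0029},
    {"tx":0.0013, "ty":0.0045, "tz":0.1133, "drz":-0.0029},
    {"tx":0.0013, "ty":0.0045, "tz":0.1533, "drz":-0.0029},
    {"tx":0.0013, "ty":0.0045, "tz":0.1707, "drz":-0.0029},
    {"tx":0.0013, "ty":0.0045, "tz":0.1707, "drz":-0.0029},
    {"tx":0.0013, "ty":0.0045, "tz":0.1707, "drz":-0.0029}
  ]
}}

```text
time_s: 7.65
eef_pos: [556.0, 188.7, 250.9]
ee_rot: [0.001, 0.039, 0.999, 0.0]
force: [0.6, 0.6, -1.0]
grip_width: 0.238
grip_force: 7.7
```

```bash
python3 - <<'E'
from h import *
im=ctrl.capture('scene');cv2.imwrite('pics/pl_full.png',im[:,:,::-1]);a=cv2.resize(im[100:240,190:330,::-1],None,fx=4,fy=4,interpolation=cv2.INTER_CUBIC)
cv2.imwrite('pics/pl.png',a)
t=ctrl.capture('top');cv2.imwrite('pics/plt_full.png',t[:,:,::-1])
print('T',blobs(t,(5,90,90),(20,255,255),(185,165,260,240),3)[0]);print('S',blobs(im,(5,90,90),(20,255,255),(225,120,315,215),3)[0])
to(555.2,188.7,207,1.491)
E
```

```text
T [(array([242.8, 166.8]), array([222, 165,  38,   6, 160], dtype=int32)), (array([222.4, 207.1]), array([219, 194,   9,  30, 197], dtype=int32)), (array([258.8, 232.3]), array([258, 223,   2,  17,  22], dtype=int32))]
S [(array([240.6, 156.8]), array([ 225,  120,   41,   66, 1508], dtype=int32)), (array([299.3, 169.1]), array([ 273,  124,   42,   91, 2024], dtype=int32)), (array([259.6, 142. ]), array([259, 140,   2,   5,   8], dtype=int32)), (array([274.5, 151. ]), array([274, 150,   2,   3,   6], dtype=int32)), (array([271.6, 182.2]), array([254, 167,  33,  28, 278], dtype=int32)), (array([253.6, 181.9]), array([251, 180,   6,   5,  16], dtype=int32)), (array([245.4, 195.8]), array([245, 195,   2,   3,   5], dtype=int32)), (array([248.8, 199.5]), array([248, 198,   3,   4,   6], dtype=int32)), (array([256. , 198.8]), array([255, 198,   3,   3,   4], dtype=int32)), (array([231.4, 213.1]), array([225, 211,  14,   4,  35], dtype=int32))]
7.75 row [ 0.9 -0.4 44.4] [0.001 0.003 0.002]
```

View pics/pl.png

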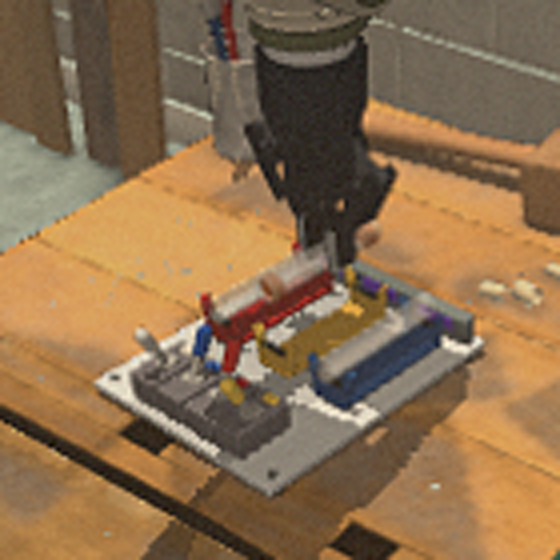

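```bash
python3 - <<'E'
from h import *
p=onz('scene',(np.array([[268,287],[368,232]])+.5)/4-.5+[190,100],85);print(p,p.mean(0),p[1]-p[0],np.linalg.norm(p[1]-p[0]))
# same view's cradle: cheek tops z38, near-saddle (258,330),(285?) ; far (380,285),(350,268)
q=onz('scene',(np.array([[259,328],[312,360],[380,288],[350,270]])+.5)/4-.5+[190,100],38);print(q)
t=cv2.imread('pics/plt_full.png')[160:260,185:265];h=cv2.cvtColor(t,cv2.COLOR_BGR2HSV)
s=cv2.imread('pics/pl_full.png')
for z in(75,85,95):
  print(z,onz('scene',(np.array([[268,287],[368,232]])+.5)/4-.5+[190,100],z).mean(0))
E
```

```text
[[497.31961062 194.29627772  85.        ]
 [595.68857613 183.11917776  85.        ]] [546.50409337 188.70772774  85.        ] [ 98.36896551 -11.17709996   0.        ] 99.00192391457631
[[502.23905505 213.95137207  38.        ]
 [495.14524159 155.58381238  38.        ]
 [595.27923979 174.25402385  38.        ]
 [601.06786354 209.21206676  38.        ]]
75 [557.72462128 199.48816123  75.        ]
85 [546.50409337 188.70772774  85.        ]
95 [535.28356547 177.92729424  95.        ]
```

The held tube is centred at (546.5, 188.7), over the cradle within about 1 mm. I'll descend gently.

In the tool's units: 39 mm / 750 = 0.052, 37 mm / 750 = 0.0493, 0.002 rad / 3.1416 = 0.0006.

Emit:
{"name": "move_tool", "arguments": {
  "increments": [
    {"tx":0.0007, "ty":0.0007, "tz":0.0107, "drz":0.0006},
    {"tx":0.0007, "ty":0.0007, "tz":0.0267, "drz":0.0006},
    {"tx":0.0007, "ty":0.0007, "tz":0.04, "drz":0.0006},
    {"tx":0.0007, "ty":0.0007, "tz":0.0493, "drz":0.0006},
    {"tx":0.0007, "ty":0.0007, "tz":0.052, "drz":0.0006},
    {"tx":0.0007, "ty":0.0007, "tz":0.052, "drz":0.0006}
  ]
}}

```text
time_s: 8.35
eef_pos: [555.1, 189.6, 210.3]
ee_rot: [-0.0, 0.04, 0.999, -0.0]
force: [0.3, -0.2, -0.6]
grip_width: 0.235
grip_force: 7.7
```

```bash
python3 - <<'E'
from h import *
to(555.2,189.4,207,1.491);print(ctrl.sense()['force'],ctrl.sense()['wrist_torque'])
im=ctrl.capture('scene');cv2.imwrite('pics/pl2.png',cv2.resize(im[120:220,200:320,::-1],None,fx=6,fy=6,interpolation=cv2.INTER_CUBIC))
E
```

```text
8.35 row [-0.1 -0.2  3.3] [-0.    -0.001 -0.   ]
[ 0.2961669  -0.1830159  -0.61173607] [-0.00189806  0.00332725  0.00474161]
```

View pics/pl2.png

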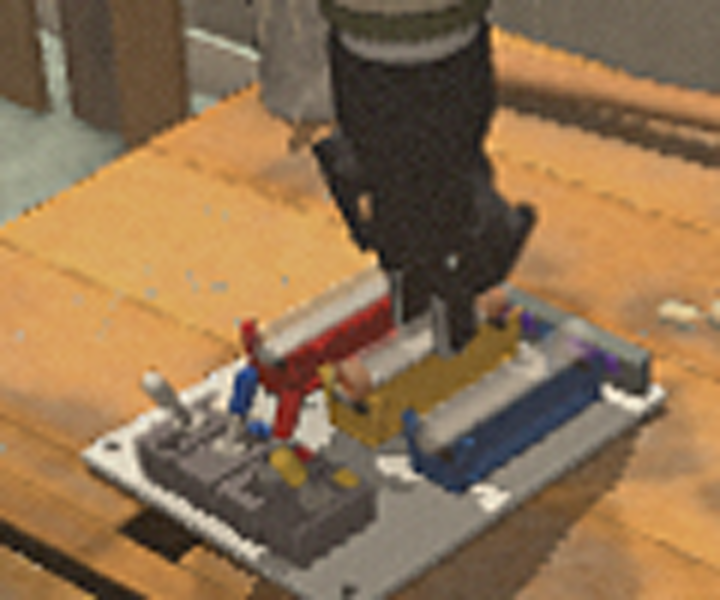

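The tube sits between the cheeks. Its near band is at (355,380) and its far band at (495,300), and no contact shows yet. I'll lower the last 3 mm in small steps.

In the tool's units: 2 mm / 750 = 0.0027, 1 mm / 750 = 0.0013.

Emit:
{"name": "move_tool", "arguments": {
  "increments": [
    {"tz":0.0013},
    {"tz":0.0027},
    {"tz":0.0027},
    {"tz":0.0027}
  ]
}}

```text
time_s: 8.8
eef_pos: [555.1, 189.6, 208.8]
ee_rot: [0.0, 0.04, 0.999, -0.0]
force: [0.4, -0.6, -1.2]
grip_width: 0.241
grip_force: 7.7
```

Emit:
{"name": "move_tool", "arguments": {
  "increments": [
    {"tz":0.0009},
    {"tz":0.0009},
    {"tz":0.0009}
  ]
}}

```text
time_s: 9.1
eef_pos: [555.1, 189.6, 208.0]
ee_rot: [0.0, 0.04, 0.999, 0.0]
force: [-0.2, -0.4, -0.6]
grip_width: 0.239
grip_force: 7.7
```

In the tool's units: 0.6 mm / 750 = 0.0008.

Emit:
{"name": "move_tool", "arguments": {
  "increments": [
    {"tz":0.0008},
    {"tz":0.0008},
    {"tz":0.0008}
  ]
}}

```text
time_s: 9.4
eef_pos: [555.1, 189.6, 207.4]
ee_rot: [-0.0, 0.04, 0.999, -0.0]
force: [-0.5, 1.2, -0.5]
grip_width: 0.232
grip_force: 7.7
```

Emit:
{"name": "move_tool", "arguments": {
  "increments": [
    {"tz":0.0007},
    {"tz":0.0007},
    {"tz":0.0007}
  ]
}}

```text
time_s: 9.7
eef_pos: [555.1, 189.6, 207.0]
ee_rot: [0.0, 0.04, 0.999, 0.0]
force: [-0.7, 0.2, 1.2]
grip_width: 0.238
grip_force: 7.8
```

In the tool's units: 0.4 mm / 750 = 0.0005.

Emit:
{"name": "move_tool", "arguments": {
  "increments": [
    {"tz":0.0005},
    {"tz":0.0005},
    {"tz":0.0005}
  ]
}}

```text
time_s: 10.0
eef_pos: [555.1, 189.6, 206.9]
ee_rot: [0.0, 0.04, 0.999, 0.0]
force: [-2.4, 0.4, 4.8]
grip_width: 0.238
grip_force: 8.4
```

```bash
python3 -c "
from rig import ctrl;print(ctrl.sense()['force'])"
```

```text
[-2.35963744  0.36247109  4.80203638]
```

The tube is seated with about 5 N of contact, so I'll release with a small opening.

Emit:
{"name": "move_tool", "arguments": {
  "increments": [
    {},
    {},
    {}
  ],
  "finger_gap": 0.28
}}

```text
time_s: 10.3
eef_pos: [555.1, 189.6, 206.3]
ee_rot: [-0.0, 0.04, 0.999, -0.0]
force: [0.2, 0.3, 0.2]
grip_width: 0.277
grip_force: 0.0
```

Emit:
{"name": "move_tool", "arguments": {
  "increments": [
    {},
    {},
    {}
  ],
  "finger_gap": 0.38
}}

```text
time_s: 10.6
eef_pos: [555.1, 189.6, 206.5]
ee_rot: [-0.0, 0.04, 0.999, -0.0]
force: [-0.1, 0.3, -0.4]
grip_width: 0.377
grip_force: 0.0
```

Emit:
{"name": "move_tool", "arguments": {
  "increments": [
    {"tz":-0.0067},
    {"tz":-0.0267},
    {"tz":-0.0667},
    {"tz":-0.12},
    {"tz":-0.1533},
    {"tz":-0.16},
    {"tz":-0.16}
  ]
}}

```text
time_s: 11.3
eef_pos: [555.0, 189.6, 327.0]
ee_rot: [0.001, 0.04, 0.999, 0.0]
force: [-0.4, -0.2, -0.3]
grip_width: 0.38
grip_force: 0.0
```

```bash
python3 - <<'E'
from h import *
to(385,152,327,1.491)
E
```

```text
11.3 row [166.5 -51.   -0.2] [0.    0.001 0.   ]
```

In the tool's units: 168 mm / 750 = 0.224, 160 mm / 750 = 0.2133.

Emit:
{"name": "move_tool", "arguments": {
  "increments": [
    {"tx":0.0267, "ty":-0.008},
    {"tx":0.0733, "ty":-0.0227},
    {"tx":0.1267, "ty":-0.0387},
    {"tx":0.18, "ty":-0.0547},
    {"tx":0.2133, "ty":-0.0667},
    {"tx":0.224, "ty":-0.0693},
    {"tx":0.224, "ty":-0.0693},
    {"tx":0.224, "ty":-0.0693}
  ],
  "finger_gap": 0
}}

```text
time_s: 12.1
eef_pos: [384.4, 151.3, 326.3]
ee_rot: [0.0, 0.04, 0.999, 0.0]
force: [-1.0, -0.8, -0.1]
grip_width: -0.002
grip_force: 0.0
```

```bash
python3 - <<'E'
from h import *
t=ctrl.capture('top');s=ctrl.capture('scene')
a=cv2.resize(t[160:272,165:275,::-1],(385,392),interpolation=cv2.INTER_CUBIC);b=cv2.resize(s[130:228,205:307,::-1],(408,392),interpolation=cv2.INTER_CUBIC)
cv2.imwrite('pics/after.png',np.hstack([a,b]))
to(383,151,225,1.491)
E
```

```text
12.2 row [  1.4  -0.4 101.2] [ 0. -0. -0.]
```

View pics/after.png

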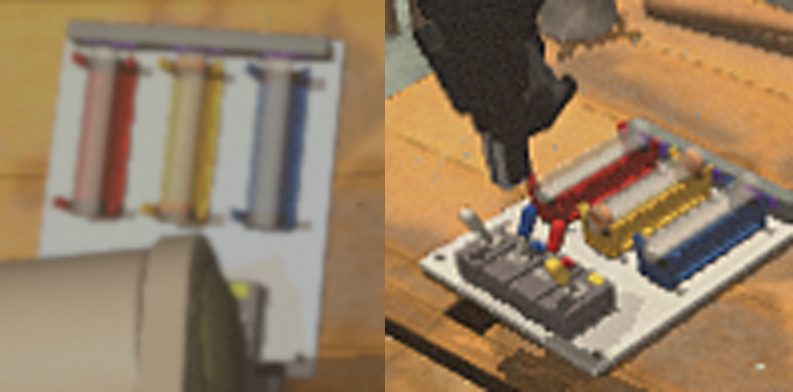

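The tube lies in the yellow cradle, with its bands centred on the saddles at (188,62) and (185,208). The neighbouring tubes are untouched. Now the toggle: I'll go down in front of the yellow lever.

In the tool's units: 101 mm / 750 = 0.1347, 97 mm / 750 = 0.1293.

Emit:
{"name": "move_tool", "arguments": {
  "increments": [
    {"tx":0.0027, "tz":0.02},
    {"tx":0.0027, "tz":0.06},
    {"tx":0.0027, "tz":0.1067},
    {"tx":0.0027, "tz":0.1293},
    {"tx":0.0027, "tz":0.1347},
    {"tx":0.0027, "tz":0.1347}
  ]
}}

```text
time_s: 12.8
eef_pos: [382.0, 151.4, 225.3]
ee_rot: [-0.0, 0.04, 0.999, -0.0]
force: [-0.3, 0.3, -0.4]
grip_width: 0.002
grip_force: 0.0
```

```bash
python3 - <<'E'
from h import *
s=ctrl.capture('scene')
cv2.imwrite('pics/tog.png',cv2.resize(s[150:225,200:290,::-1],(720,600),interpolation=cv2.INTER_CUBIC))
to(405,149.5,225,1.491);to(425,148,225,1.491)
E
```

```text
12.85 row [-23.   -0.1   1. ] [ 0.     0.001 -0.   ]
12.85 row [-43.1   0.    1. ] [ 0.     0.001 -0.   ]
```

View pics/tog.png

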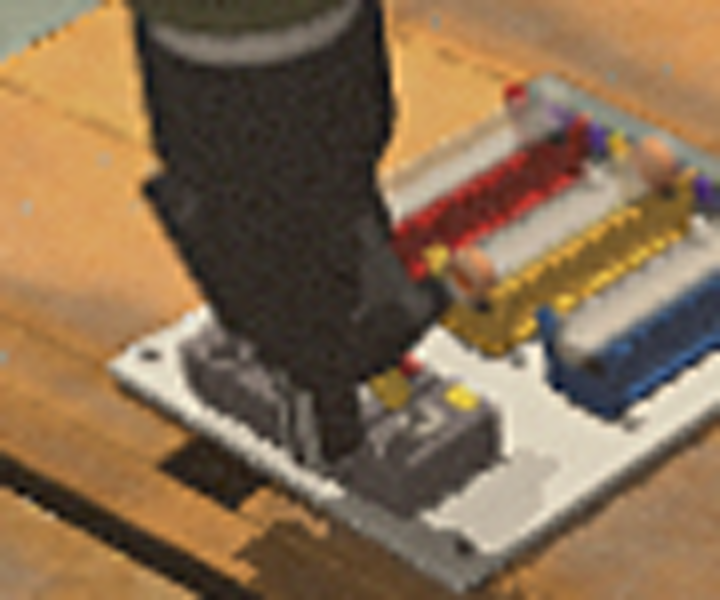

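The closed fingers stand just in front of the yellow lever (cap at (390,385)), with the neighbours clear. I'll push it in the +x direction and watch the force.

Emit:
{"name": "move_tool", "arguments": {
  "increments": [
    {"tx":-0.008, "tz":-0.004},
    {"tx":-0.0187, "tz":-0.004},
    {"tx":-0.0293, "tz":-0.004},
    {"tx":-0.04, "tz":-0.004},
    {"tx":-0.048, "tz":-0.004},
    {"tx":-0.0507, "tz":-0.004},
    {"tx":-0.0507, "tz":-0.004}
  ]
}}

```text
time_s: 13.55
eef_pos: [419.6, 148.3, 228.4]
ee_rot: [0.0, 0.04, 0.999, 0.0]
force: [0.2, -0.7, 0.9]
grip_width: 0.0
grip_force: 0.1
```

Emit:
{"name": "move_tool", "arguments": {
  "increments": [
    {"tx":-0.004},
    {"tx":-0.0053},
    {"tx":-0.0053}
  ]
}}

```text
time_s: 13.85
eef_pos: [423.3, 148.0, 228.4]
ee_rot: [-0.0, 0.04, 0.999, -0.0]
force: [-1.3, -0.2, -0.1]
grip_width: 0.003
grip_force: 0.5
```

Emit:
{"name": "move_tool", "arguments": {
  "increments": [
    {"tx":-0.0027},
    {"tx":-0.004},
    {"tx":-0.004}
  ]
}}

```text
time_s: 14.15
eef_pos: [426.0, 147.7, 228.2]
ee_rot: [-0.001, 0.04, 0.999, -0.0]
force: [-4.6, -0.2, 0.6]
grip_width: -0.002
grip_force: 2.2
```

In the tool's units: -2 mm / 750 = -0.0027, -1 mm / 750 = -0.0013.

Emit:
{"name": "move_tool", "arguments": {
  "increments": [
    {"tx":-0.0013},
    {"tx":-0.0027},
    {"tx":-0.0027}
  ]
}}

```text
time_s: 14.45
eef_pos: [427.2, 147.7, 227.9]
ee_rot: [-0.003, 0.04, 0.999, -0.0]
force: [-10.1, -0.0, 3.4]
grip_width: 0.001
grip_force: 5.4
```

Emit:
{"name": "move_tool", "arguments": {
  "increments": [
    {"tx":-0.0013},
    {"tx":-0.0013},
    {"tx":-0.0013}
  ]
}}

```text
time_s: 14.75
eef_pos: [427.7, 147.6, 227.7]
ee_rot: [-0.004, 0.04, 0.999, -0.0]
force: [-13.6, 0.1, 4.3]
grip_width: 0.001
grip_force: 6.9
```

It's at the hard stop. I'll back off, rise, clear the view and check.

In the tool's units: -130 mm / 750 = -0.1733, -120 mm / 750 = -0.16.

Emit:
{"name": "move_tool", "arguments": {
  "increments": [
    {"tx":0.008},
    {"tx":0.0267},
    {"tx":0.0533, "tz":-0.0133},
    {"tx":0.064, "tz":-0.0533},
    {"tx":0.064, "tz":-0.1067},
    {"tx":0.064, "tz":-0.16},
    {"tx":0.064, "tz":-0.1733},
    {"tx":0.064, "tz":-0.1733}
  ]
}}

```text
time_s: 15.55
eef_pos: [381.7, 151.4, 359.7]
ee_rot: [0.002, 0.04, 0.999, 0.0]
force: [-0.8, 0.1, 0.4]
grip_width: -0.0
grip_force: 0.0
```

Emit:
{"name": "move_tool", "arguments": {
  "increments": [
    {"ty":-0.0267},
    {"ty":-0.08},
    {"ty":-0.14},
    {"ty":-0.2},
    {"ty":-0.2467},
    {"ty":-0.2667},
    {"ty":-0.2667}
  ]
}}

```text
time_s: 16.25
eef_pos: [365.4, -49.5, 357.2]
ee_rot: [-0.001, 0.042, 0.999, 0.0]
force: [-0.6, 0.2, -0.5]
grip_width: 0.001
grip_force: 0.0
```

```bash
python3 - <<'E'
from h import *
t=ctrl.capture('top');s=ctrl.capture('scene')
a=cv2.resize(t[160:272,165:275,::-1],(385,392),interpolation=cv2.INTER_CUBIC);b=cv2.resize(s[130:228,205:307,::-1],(408,392),interpolation=cv2.INTER_CUBIC)
cv2.imwrite('pics/end.png',np.hstack([a,b]))
E
```

```text
(no output)
```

View pics/end.png

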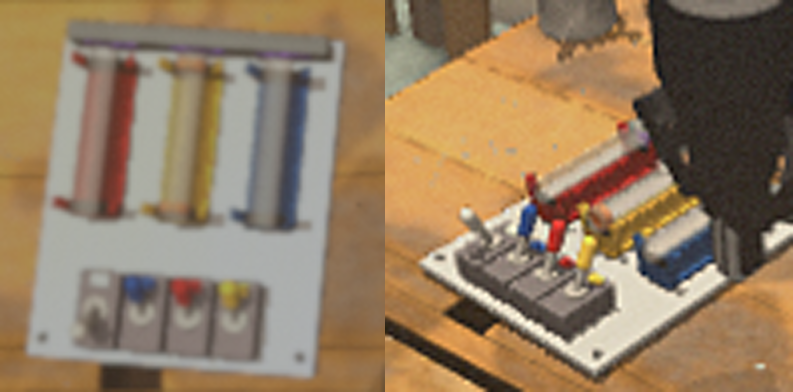

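The yellow lever at (232,292) is on, in line with red and blue. White is still off and the tube is centred. I'll hand the job in.

```bash
python3 -c "
from rig import ctrl;print(ctrl.finish_job())"
```

```text
the job is handed in; nothing more can be done
None
```

The banded tube lies centred in the yellow cradle, gripped at no more than about 8.4 N, and the yellow toggle was then pushed to its on stop; the other toggles and curing tubes look unchanged, the bottle and block were not re-imaged after the lift, and the job was handed in at about 16 s.

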